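# Take the battery out of its push-push bay and park the bay

## Robot

A 7-joint arm with a two-finger parallel gripper is mounted at the origin on the work surface. World frame = base frame: x ahead of the robot, y to its left, z up, the work surface at z = 0. Lengths are in mm, angles in rad, forces in N, time in s.
With the tool pointing down it reaches from about 400 to 850 mm from the base axis. Payload 4.5 kg.
Tool frame: the origin (TCP) lies at the very end of the fingers, on their centre line; the grasp point (between the pads) lies 19 mm behind it; z points along the fingers, y is the line along which they close (so a half turn about z gives the same grasp; the last joint's range is limited). The gripper opens to 85 mm and grips with 20 to 120 N. Pads are 22 mm wide; open, the fingers measure 114 mm over their backs; the gripper's body (76 mm by 85 mm) begins 54 mm behind the grasp point. The pads swing forward as they close: fully open they stand 13 mm farther back than shut.
Start: joints at [-1.24, 0.689, -0.195, 1.565, 0.157, 0.902, -0.215], TCP at [182.769, 597.704, 231.317] pointing down, gripper open.
Joint ranges: [-3.01, 3.01], [-0.46, 2.08], [-1.47, 1.51], [0.13, 2.56], [-1, 4.14], [0.04, 2.09], [-2.66, 2.66]. Speed limits (rad/s): [2.57, 2.57, 3.14, 3.14, 3.14, 3.14, 3.14].

## Interface

Orientations are given as [roll, pitch, yaw] about the fixed x, y, z axes, in that order (R = Rz(yaw) Ry(pitch) Rx(roll)).
In Python, from station import * gives the robot as it stands. The module is installed in compiled form; this text tells all that it offers.
- The arm moves only by the shell command python3 -m handwheel 'ROWS' [FORCE]. ROWS is text: rows parted by semicolons, each of 7 numbers parted by spaces: the opening, from -1 (shut) to 1 (fully open), then the shift along the tool's x, y, z in mm, then the turn, a rotation vector about the tool's x, y, z in rad. In form: gripper tx ty tz ax ay az; .... A call has exactly 10 rows; each row is the pose to reach, as a shift and turn from the pose commanded when the call began, along the tool's axes at that moment; what a row does not reach only later rows make up. A row lasts 1/10 s, in which the tool goes at most 50 mm and 8.59 degrees, less where a joint would pass 70% of its speed; a pose out of reach is approached as far as the arm can. A call with a gripper value outside its range is refused whole. The fingers move at their own pace and stop on an object; FORCE is the grip in N (left out, the last holds). Time passes only in rows, so rows that repeat a pose let the fingers close, or fill a call up. It gives the time, the measured TCP pose, the force, the opening and the grip force at its end, in the units of the state.
- observe(): the state, without advancing time (a new reading comes with each control period).
- get_image(name): name is "scene" or "side" or "wrist"; returns the picture (420x560x3 uint8, red, green, blue); there is no depth.
- camera_model(name): a dict with "fx", "fy", "cx", "cy" (pixels), "R" (3x3) and "t" (3): a world point X has camera coordinates R X + t. Camera axes: x right, y down, z forward; pixel columns grow to the right and rows downward; lengths in mm; the calibration is good to about 2 mm. A picture is of the moment at which its call begins: read the wrist's pose just before it. camera_model takes no time and is no camera call; for the wrist camera it gives the pose at the moment of the call.
- job_done(): hands the job in; it is judged then, once.
The state is a dict: "time": time; "q": joint angles; "qd": joint speeds; "joint_torque": joint torques, N m; "eef_pos": TCP position; "tool_rot": TCP orientation; "force": force on the tool from outside, world axes, zero at the start; "wrist_torque": the same for the moment, N m; "finger_gap": finger opening in mm; "gripper_force": force on a finger pad.
Only numpy, scipy, OpenCV 4.12 (cv2) and the standard library are available. Lean on these libraries where they do the work, as an engineer would, in place of code of your own. Each camera call takes 0.05 s, during which the arm holds its last target. There are 200 camera calls.

## Task

The battery pack in the soldering station sits flush in a push-push bay: press it down to unlock it so that it pops up, lift it out, and seat it squarely in the charger's free slot. Then press the bay's empty plate down so that it locks at the bottom again and stays down. Push only as hard as the latch needs and never ram it against its end stop (under 25 N), and leave the other things where they are.

Things in the scene. Friction and masses are not known exactly. Their poses are not given: they have to be found in the camera images.
- dock: Soldering station, grey box fixed to the bench, 140 x 130 x 68 mm (x, y, z); origin at the centre of its underside, front (dark display, dial) to its -x. In its top, centred, is an open vertical bay, 76 mm along x by 58 mm along y. Its rim is 68 mm above the bench.
- carrier (a joint): How far the bay's sprung floor plate is below its raised position, m (0 = up, grows downward, 0.036 at most). Push-push latch: locked it rests at 0.015 to 0.021, differing between stations; starts locked. To lock it from up, or unlock it from locked, push it past a click point 9 to 11 mm deeper than its locked rest (0.024 to 0.031) and let go (it rises in 1 to 2 s); let go earlier, it returns.
- carrier_top (a point): Centre of the top of the bay's floor plate (74 x 56 mm, bare aluminium), under the pack. When up it is 10 mm below the rim, 58 mm above the bench. Felt by a finger, its spring gives 3 to 6 N near the top and 8 to 12 N at the click; within 1 mm past the click a rubber stop adds 20 N per mm, so a push that has reached 14 to 15 N is past the click. Over 25 N is too much: press slowly.
- bay_rim (a point): Centre of the bay's mouth, level with the station's top face, 68 mm above the bench. Axes as the station's.
- pack: Battery pack in the bay, black plastic block, 72 x 54 x 28 mm (x, y, z), 0.13 to 0.25 kg; origin at the centre of its underside, its axes along the station's. 2 mm clearance all round in the bay. Locked, its top is level with the rim to within 3 mm; popped up, its top stands 18 mm above the rim (86 mm above the bench) and can be gripped across its 54 mm width.
- pack_top (a point): Centre of the pack's upper face, 28 mm above the pack's origin.
- cradle: Charger, white, fixed to the bench: two open pockets end to end along its x, and a 34 mm high housing at its +x end; 170 x 68 mm over the pockets, walls 5 mm thick (8 mm between the pockets), walls' top 20 mm above the bench. Origin at the centre of the underside of the pocket part. The pocket at its -x end is free; the other holds the other pack.
- free_slot (a point): Centre of the floor of the charger's free pocket, 12 mm above the bench. The pocket is 76 mm along x, 58 mm along y (axes as the charger's) and 8 mm deep; a seated pack stands on the floor with its long side along x, either way round.
- spare: The other, identical pack (72 x 54 x 28 mm (x, y, z), 0.13 to 0.25 kg) in the charger's other pocket, 84 mm from the free one along +x; leave it there.
- spool: Bystander: grey reel of solder, 48 mm wide, 40 tall, standing upright between the station and the charger; origin at its underside. Leave it alone.
- driver: Bystander: screwdriver lying on the bench between the two, some 150 mm long; origin at its underside. Leave it alone.
- fluxbottle: Bystander: white plastic bottle, 44 mm wide, 100 tall, at the left; origin at its underside. Leave it alone.
- cup: Bystander: open white plastic cup, 64 mm wide, 35 tall, at the right; origin at its underside. Leave it alone.
- tin: Bystander: flat round steel tin, 52 mm wide, 22 tall, at the far edge; origin at its underside. Leave it alone.
- pliers: Bystander: small pliers lying at the far edge, 140 mm long; origin at its underside. Leave it alone.
- board: Bystander: bare circuit board, 60 x 45 x 5 mm, lying between the two; origin at its underside. Leave it alone.
Mind the look-alikes: they are no part of the job. What is shaped like the pack but pink, red or turquoise is not meant.

How it is judged (in metres and radians):
On the way, in this order (a step that is already met when the one before it is completed fails the run):
1. the latch is released: the bay's plate has come up (within 4 mm of its raised position) with the pack still on it in the bay (value of joint carrier below 0.004 m and distance between pack and carrier_top below 0.006 m), for 0.2 s.
2. the pack is seated in the charger's free slot and let go, while the bay's plate is still up (x of pack in the frame of free_slot between -0.004 and 0.004 m and y of pack in the frame of free_slot between -0.004 and 0.004 m and z of pack in the frame of free_slot between -0.003 and 0.003 m and angle between pack's own z axis and vertical below 0.1 rad and contact force between the fingers and pack below 0.2 N and value of joint carrier below 0.004 m), for 0.2 s.
At the end, for the whole second after the job is handed in: The pack stands upright on the floor of the charger's free slot (within 4 mm of its centre, within 3 mm of its floor height, tilt under 0.1 rad), let go and at rest, and the empty bay plate is locked down by its latch (joint between 0.013 and 0.0225 m) and stays so with nothing pressing it (x of pack in the frame of free_slot between -0.004 and 0.004 m and y of pack in the frame of free_slot between -0.004 and 0.004 m and z of pack in the frame of free_slot between -0.003 and 0.003 m and angle between pack's own z axis and vertical below 0.1 rad and contact force between the fingers and pack below 0.2 N and value of joint carrier between 0.013 and 0.0225 m and velocity of joint carrier below 0.005 m/s and linear speed of pack below 0.02 m/s); the robot touches nothing.
It fails at once if the bay's plate is pressed with more than 25 N, through the pack or directly (contact force between any of pack, the fingers, the arm and carrier above 25 N).
It fails at once if the pack is dropped or rammed into the charger (over 60 N) (contact force between pack and cradle above 60 N).
It fails at once if the other pack in the charger is shifted by more than 8 mm (distance of spare from where it was at the start of the episode above 0.008 m).
It fails at once if one of the things lying about on the bench is moved by more than 30 mm (screwdriver, pliers, board: 40 mm) (distance of any of spool, fluxbottle, cup, tin from where it was at the start of the episode above 0.03 m or distance of any of driver, pliers, board from where it was at the start of the episode above 0.04 m).
It also fails if it takes over 64 s, if anything falls off the work surface, if the arm or the gripper's body presses on something with over 40 N, if the wrist force passes 120 N, or if a joint passes its speed limit or range.

## Working session

There is one attempt and no reset: what is moved stays moved. The work goes in short steps, Python scripts to look and compute and a shell command to move; the robot and the scene stay as the last step left them, time stands still between calls to the robot, and variables do not carry over. Pictures are saved under pics/ and viewed, at most 12 in all, crops included, and the job is handed in when it is done.

```bash
mkdir -p pics
python3 - <<'E'
from station import *
import cv2,numpy as np
s=observe();print(s)
for n in("scene","side"):
    cv2.imwrite(f"pics/{n}0.png",get_image(n)[:,:,::-1]);c=camera_model(n)
    print(n,c['fx'],c['cx'],c['cy'],np.round(-np.array(c['R']).T@c['t']),np.round(c['R'],2).tolist())
E
```

```text
{'time': 0.0, 'q': array([-1.24017916,  0.69001328, -0.19453821,  1.56638537,  0.15731749,
        0.9025393 , -0.21508728]), 'qd': array([ 1.16676944e-03, -4.46533516e-04, -7.90931593e-04, -1.06997577e-03,
       -2.52921534e-04, -6.03352988e-05, -2.89013581e-04]), 'joint_torque': array([ 6.99303164e-04, -5.39607990e+01, -1.26639940e+00, -1.58538634e+01,
        9.06497415e-03,  9.44857806e-03, -1.68580392e-06]), 'eef_pos': array([182.6419354 , 596.99985714, 230.45540536]), 'tool_rot': array([-3.13964899e+00,  1.44280915e-04,  2.84490740e+00]), 'force': array([-0.62316749,  0.40635225,  0.47846001]), 'wrist_torque': array([-0.0359096 ,  0.00149121, -0.006753  ]), 'gripper_force': 0.0, 'finger_gap': 85.44546116427742}
scene 513.4560457164861 272.81765427701606 207.00382243719866 [1181.  989.  988.] [[-0.85, 0.52, 0.0], [0.32, 0.53, -0.79], [-0.41, -0.67, -0.62]]
side 400.22199262623496 273.7021106879242 213.166969022179 [  77. -540.  971.] [[0.75, -0.67, -0.0], [-0.52, -0.58, -0.63], [0.42, 0.47, -0.78]]
```

View pics/scene0.png

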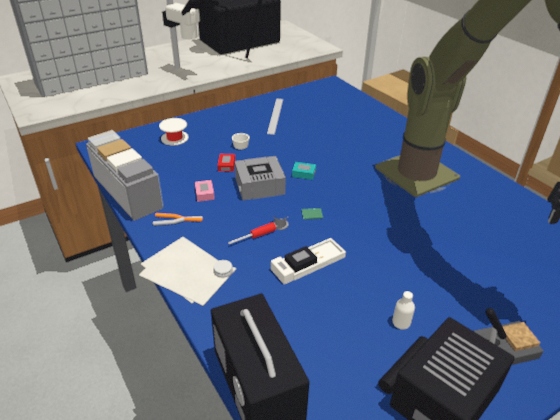

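View pics/side0.png

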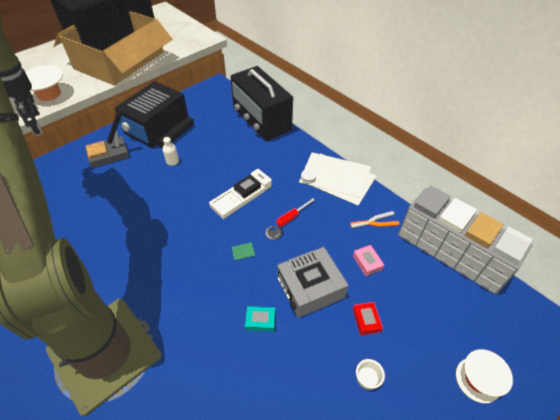

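Scene view: station at about (260,175) with the pack flush, charger at (308,260) with its free pocket towards (330,252). Side view: station (313,275), charger (240,193), free pocket towards (228,202). No part of the arm is over either.

```bash
cat > h.py <<'E'
from station import *
import cv2,numpy as np
from scipy.spatial.transform import Rotation as Ro
def ray(c,u,v,z):
    R=np.array(c['R']);o=-R.T@np.array(c['t']);d=R.T@[(u-c['cx'])/c['fx'],(v-c['cy'])/c['fy'],1]
    return o+d*(z-o[2])/d[2]
def totool(target,yaw=None):
    s=observe();R=Ro.from_euler('xyz',s['tool_rot'])
    d=R.inv().apply(np.array(target)-s['eef_pos'])
    a=None
    if yaw is not None:
        a=(R.inv()*Ro.from_euler('xyz',[np.pi,0,yaw])).as_rotvec()
    return np.round(d,1),a
E
python3 - <<'E'
from h import *
for n,L in(("scene",[("pack",262,166,68),("free",330,252,12),("spare",301,258,40),("spool",281,223,40)]),("side",[("pack",314,272,68),("free",228,202,12),("spare",246,187,40),("spool",273,232,40)])):
    for a,u,v,z in L: print(n,a,ray(camera_model(n),u,v,z).round())
c=camera_model("wrist");s=observe();R=Ro.from_euler('xyz',s['tool_rot'])
o=-np.array(c['R']).T@c['t'];print(c['fx'],R.inv().apply(o-s['eef_pos']),R.inv().apply(np.array(c['R']).T@[0,0,1]),R.inv().apply(np.array(c['R']).T@[1,0,0]))
im=cv2.imread("pics/side0.png")[155:325,190:360];cv2.imwrite("pics/side0c.png",cv2.resize(im,None,fx=3.5,fy=3.5,interpolation=2))
E
```

```text
scene pack [ 486. -215.   68.]
scene free [499. 181.  12.]
scene spare [599. 183.  40.]
scene spool [567.  32.  40.]
side pack [ 508. -209.   68.]
side free [514. 170.  12.]
side spare [581. 161.  40.]
side spool [528. -27.  40.]
354.3636099460586 [  79.97567554    0.46477336 -143.45452842] [-3.08152217e-01  6.51519452e-04  9.51336842e-01] [-3.39654905e-04  9.99999626e-01 -7.94865275e-04]
```

View pics/side0c.png

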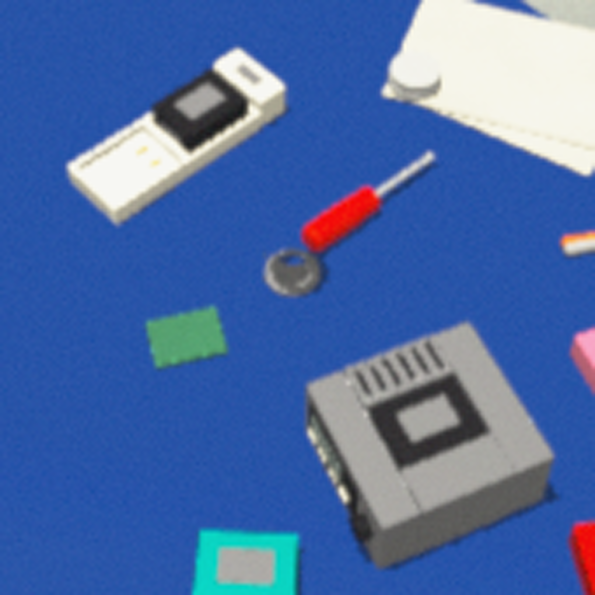

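The crop shows the station's top corners at about (308,383), (470,322) and (552,458), front to the left, and the pack centre at (428,418). The charger's free pocket is at its lower left, with corners (70,170) and (118,215).

Run:
```python
from h import *
c=camera_model("side")
f=lambda u,v,z:ray(c,190+u/3.5,155+v/3.5,z)
A,B,C=f(308,383,68),f(470,322,68),f(552,458,68);P=f(428,418,68)
print(A.round(),B.round(),C.round(),(A/2+C/2).round(),P.round(), np.arctan2(*(B-A)[1::-1]),np.arctan2(*(B-C)[1::-1])-np.pi/2)
A,B=f(70,168,20),f(118,212,20);D=f(286,92,20)
print(A.round(),B.round(),D.round(),np.arctan2(*(A-B)[1::-1])-np.pi/2,np.arctan2(*(D-B)[1::-1]))
print(totool([500,175,230]),totool([500,-210,230]))
```

```text
[ 454. -130.   68.] [ 585. -173.   68.] [ 543. -295.   68.] [ 499. -212.   68.] [ 500. -212.   68.] -0.3166457042048981 -0.3292043377916565
[466. 199.  20.] [467. 130.  20.] [671. 140.  20.] 0.021276609504510935 0.048692059768858306
(array([-426.9, -310.9,    1.1]), None) (array([-539.4, -679. ,    1.8]), None)
```

```bash
python3 -m handwheel '1 -427 -311 0 0 0 0;1 -427 -311 0 0 0 0;1 -427 -311 0 0 0 0;1 -427 -311 0 0 0 0;1 -427 -311 0 0 0 0;1 -427 -311 0 0 0 0;1 -427 -311 0 0 0 0;1 -427 -311 0 0 0 0;1 -427 -311 0 0 0 0;1 -427 -311 0 0 0 0'
python3 - <<'E'
from h import *
print(observe()['eef_pos'],totool([500,175,230],np.pi+.03))
E
```

```text
time: 1.1
eef_pos: [484.0, 196.1, 231.1]
tool_rot: [-3.141, -0.0, 2.845]
force: [0.9, 0.4, -0.6]
finger_gap: 85.3
gripper_force: 0.0
[483.95419816 196.11069325 231.1182781 ] (array([-21.5, -15.5,   1.1]), array([-1.01964315e-04, -4.12128399e-04, -3.26637863e-01]))
```

```bash
python3 -m handwheel '1 -8 0 0 0 0 0;1 -8 0 0 0 0 0;1 -8 0 0 0 0 0;1 -8 0 0 0 0 0;1 -8 0 0 0 0 0;1 -8 0 0 0 0 0;1 -8 0 0 0 0 0;1 -8 0 0 0 0 0;1 -8 0 0 0 0 0;1 -8 0 0 0 0 0'
python3 - <<'E'
from h import *
import pickle
c=camera_model("wrist");im=get_image("wrist");pickle.dump((c,im,observe()),open("w1.pkl","wb"))
cv2.imwrite("pics/w1.png",im[:,:,::-1])
E
```

```text
time: 2.1
eef_pos: [490.8, 195.7, 231.3]
tool_rot: [3.142, -0.0, 2.845]
force: [-0.3, 0.7, 0.4]
finger_gap: 85.5
gripper_force: 0.0
```

View pics/w1.png

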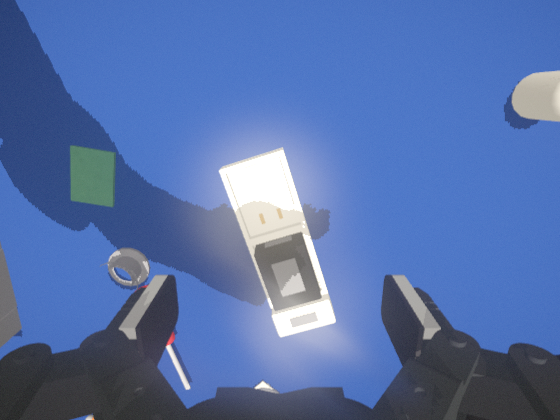

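The wrist view shows the charger whole: free pocket centred near (263,195), spare at (288,275), housing end at (303,318). I'll align and look closer.

```bash
python3 -c "
from h import *
print(totool([515,166,150],np.pi+.03))"
```

```text
(array([-31.7, -21.3,  81.3]), array([ 9.79063946e-05,  3.62075157e-05, -3.26889463e-01]))
```

```bash
python3 -m handwheel '1 -32 -21 80 0 0 -0.327;1 -32 -21 80 0 0 -0.327;1 -32 -21 80 0 0 -0.327;1 -32 -21 80 0 0 -0.327;1 -32 -21 80 0 0 -0.327;1 -32 -21 80 0 0 -0.327;1 -32 -21 80 0 0 -0.327;1 -32 -21 80 0 0 -0.327;1 -32 -21 80 0 0 -0.327;1 -32 -21 80 0 0 -0.327'
python3 - <<'E'
from h import *
import pickle
c=camera_model("wrist");im=get_image("wrist");pickle.dump((c,im,observe()),open("w2.pkl","wb"))
cv2.imwrite("pics/w2.png",cv2.resize(im[60:330,170:390,::-1],None,fx=2.2,fy=2.2,interpolation=cv2.INTER_CUBIC))
E
```

```text
time: 3.15
eef_pos: [515.3, 166.3, 151.4]
tool_rot: [3.141, 0.0, -3.111]
force: [0.3, -0.3, -0.4]
finger_gap: 85.5
gripper_force: 0.0
```

View pics/w2.png

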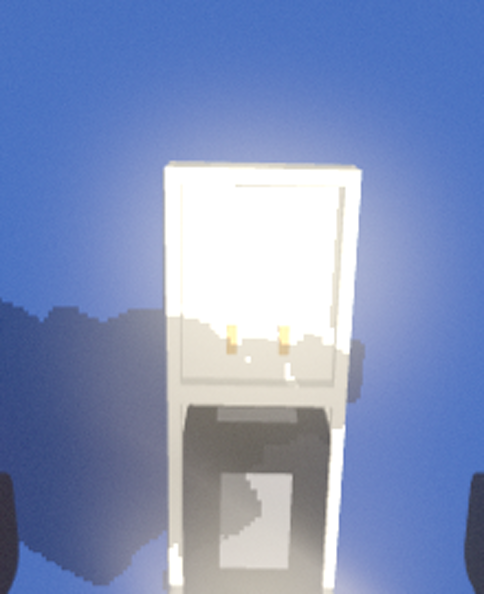

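Run:
```python
from h import *
import pickle
c,im,s=pickle.load(open("w2.pkl","rb"))
f=lambda u,v,z:ray(c,170+(u+.5)/2.2-.5,60+(v+.5)/2.2-.5,z)
for a in [(167,170,20),(359,170,20),(167,163,0),(359,166,0),(182,186,20),(343,186,20),(180,378,20),(336,384,12),(182,384,12),(168,405,20),(345,405,20),(169,570,20),(336,570,20)]: print(a,f(*a).round(1))
# edge profiles: saturation/value along rows/cols in the raw image
g=im.astype(int)
for v in (215,225,240): print(v,[(u,*g[v,u]) for u in list(range(243,256))+list(range(318,332))][::1])
for u in (275,): print(u,[(v,*g[v,u]) for v in list(range(130,148))+list(range(226,246))])
```

```text
(167, 170, 20) [467.6 140.   20. ]
(359, 170, 20) [465.6 206.8  20. ]
(167, 163, 0) [467.4 138.2   0. ]
(359, 166, 0) [466.4 209.7   0. ]
(182, 186, 20) [473.  145.3  20. ]
(343, 186, 20) [471.3 201.6  20. ]
(180, 378, 20) [545.2 145.   20. ]
(336, 384, 12) [549.1 205.3  12. ]
(182, 384, 12) [550.9 145.2  12. ]
(168, 405, 20) [556.4 140.5  20. ]
(345, 405, 20) [554.4 208.2  20. ]
(169, 570, 20) [630.3 140.9  20. ]
(336, 570, 20) [628.3 209.7  20. ]
215 [(243, np.int64(134), np.int64(136), np.int64(154)), (244, np.int64(137), np.int64(139), np.int64(157)), (245, np.int64(167), np.int64(164), np.int64(170)), (246, np.int64(229), np.int64(223), np.int64(210)), (247, np.int64(228), np.int64(222), np.int64(209)), (248, np.int64(228), np.int64(221), np.int64(208)), (249, np.int64(228), np.int64(222), np.int64(208)), (250, np.int64(229), np.int64(223), np.int64(209)), (251, np.int64(226), np.int64(219), np.int64(206)), (252, np.int64(214), np.int64(208), np.int64(194)), (253, np.int64(230), np.int64(223), np.int64(210)), (254, np.int64(230), np.int64(224), np.int64(211)), (255, np.int64(229
[... 4860 characters left out ...]
64(206), np.int64(191)), (233, np.int64(209), np.int64(203), np.int64(189)), (234, np.int64(208), np.int64(203), np.int64(188)), (235, np.int64(222), np.int64(215), np.int64(202)), (236, np.int64(227), np.int64(221), np.int64(207)), (237, np.int64(227), np.int64(221), np.int64(207)), (238, np.int64(226), np.int64(219), np.int64(206)), (239, np.int64(227), np.int64(220), np.int64(207)), (240, np.int64(226), np.int64(219), np.int64(205)), (241, np.int64(226), np.int64(220), np.int64(206)), (242, np.int64(226), np.int64(220), np.int64(206)), (243, np.int64(225), np.int64(219), np.int64(205)), (244, np.int64(182), np.int64(174), np.int64(163)), (245, np.int64(143), np.int64(137), np.int64(128))]
```

Run:
```python
from h import *
import pickle
c,im,s=pickle.load(open("w2.pkl","rb"))
f=lambda u,v,z:ray(c,u,v,z)
for a in [(275,135.5,20),(275,231,12),(275,234.6,20),(275,243.7,20),(245.3,215,20),(328.9,215,20),(245.4,225,20),(328.3,225,20),(245.5,240,20),(327.5,240,20)]: print(a,f(*a).round(1))
# left/right outer edge fits over rows, gradient
g=im.astype(float)[:,:,0]-im.astype(float)[:,:,2]
L=[];Rr=[]
for v in range(205,300,3):
    m=(g[v]>0).astype(int)
    r=g[v]
    ls=[u for u in range(235,256) if r[u]<0<=r[u+1]]; rs=[u for u in range(312,340) if r[u]>=0>r[u+1]]
    if ls:
        u=ls[-1];L.append(f(u-r[u]/(r[u+1]-r[u]),v,20)[:2])
    if rs:
        u=rs[0];Rr.append(f(u+r[u]/(r[u]-r[u+1]),v,20)[:2])
for P in(L,Rr):
    P=np.array(P);k=np.polyfit(P[:,0],P[:,1],1);print(len(P),k[0],np.polyval(k,510),np.polyval(k,550),np.std(P[:,1]-np.polyval(k,P[:,0])))
```

```text
(275, 135.5, 20) [465.8 162.5  20. ]
(275, 231, 12) [547.3 164.5  12. ]
(275, 234.6, 20) [547.3 164.6  20. ]
(275, 243.7, 20) [555.6 164.8  20. ]
(245.3, 215, 20) [530.7 139.8  20. ]
(328.9, 215, 20) [528.7 208.3  20. ]
(245.4, 225, 20) [539.5 139.9  20. ]
(328.3, 225, 20) [537.5 208.5  20. ]
(245.5, 240, 20) [552.9 140.   20. ]
(327.5, 240, 20) [550.9 208.8  20. ]
32 0.013238010681067256 139.5556119897873 140.08513241703 0.12095014590673396
32 0.006791394886925624 207.77975720029357 208.0514129957706 0.26302106269849385
```

The closer view shows the pocket's outer end edge at row 135.5, the partition at rows 234.6 to 243.7 and the side walls at columns 245 and 328. That puts the slot centre at (509, 173.7) with yaw about 0.012. Now to the station.

```bash
python3 -c "
from h import *
print(totool([503,-212,200],np.pi-.32))"
```

```text
(array([  23.7, -377.7,  -48.7]), array([9.73251752e-05, 8.61888117e-05, 3.50174828e-01]))
```

```bash
python3 -m handwheel '-1 24 -378 -49 0 0 0.35;-1 24 -378 -49 0 0 0.35;-1 24 -378 -49 0 0 0.35;-1 24 -378 -49 0 0 0.35;-1 24 -378 -49 0 0 0.35;-1 24 -378 -49 0 0 0.35;-1 24 -378 -49 0 0 0.35;-1 24 -378 -49 0 0 0.35;-1 24 -378 -49 0 0 0.35;-1 24 -378 -49 0 0 0.35'; python3 -m handwheel '-1 0 0 0 0 0 0;-1 0 0 0 0 0 0;-1 0 0 0 0 0 0;-1 0 0 0 0 0 0;-1 0 0 0 0 0 0;-1 0 0 0 0 0 0;-1 0 0 0 0 0 0;-1 0 0 0 0 0 0;-1 0 0 0 0 0 0;-1 0 0 0 0 0 0'
python3 - <<'E'
from h import *
import pickle
c=camera_model("wrist");im=get_image("wrist");pickle.dump((c,im,observe()),open("w3.pkl","wb"))
cv2.imwrite("pics/w3.png",cv2.resize(im[90:330,160:400,::-1],None,fx=2.4,fy=2.4,interpolation=cv2.INTER_CUBIC))
E
```

```text
time: 4.2
eef_pos: [502.5, -212.8, 200.1]
tool_rot: [3.141, -0.0, 2.82]
force: [0.5, 1.0, -0.1]
finger_gap: -0.0
gripper_force: 0.0
time: 5.2
eef_pos: [502.7, -212.4, 200.2]
tool_rot: [3.142, -0.0, 2.822]
force: [0.9, 0.6, 0.1]
finger_gap: -0.3
gripper_force: 0.0
```

View pics/w3.png

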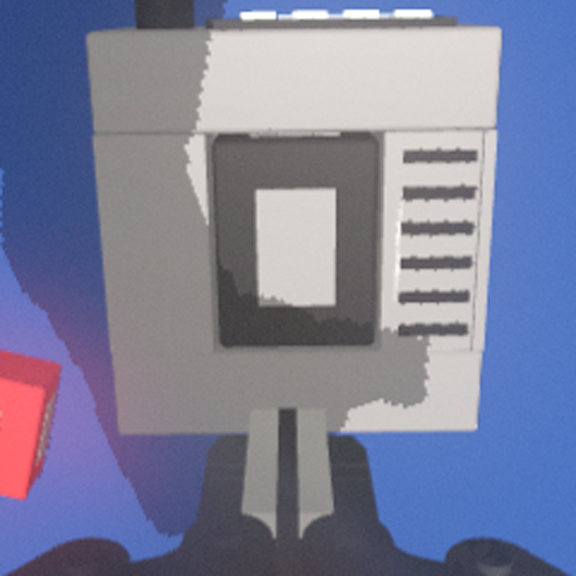

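The pack's corners are at crop (215,138), (378,138), (374,347) and (220,347); the station's top corners are at (88,33), (500,28), (477,430) and (119,433).

Run:
```python
from h import *
import pickle
c,im,s=pickle.load(open("w3.pkl","rb"))
f=lambda u,v,z:ray(c,160+(u+.5)/2.4-.5,90+(v+.5)/2.4-.5,z)[:2]
for Q in ([(215,138),(378,138),(374,347),(220,347)],[(88,33),(500,28),(477,430),(119,433)]):
    P=np.array([f(u,v,68) for u,v in Q]);print(P.round(1).tolist(),P.mean(0).round(1))
    d=P[2]+P[3]-P[0]-P[1];e=P[0]+P[3]-P[1]-P[2]   # along +x dock, -y
    print("yaw",np.arctan2(d[1],d[0]),np.arctan2(e[1],e[0])+np.pi/2,np.hypot(*d)/2,np.hypot(*e)/2)
p=[*P.mean(0),75]
print(totool(p,np.pi-.32))
```

```text
[[456.8, -221.0], [473.4, -171.1], [542.5, -193.0], [525.6, -243.9]] [ 499.6 -207.2]
yaw -0.31433619486097353 -0.32038826996126235 72.55374211979763 53.152200611168716
[[413.8, -247.4], [452.7, -125.5], [585.1, -166.9], [545.6, -289.8]] [ 499.3 -207.4]
yaw -0.30711469966940963 -0.30991745941587245 138.58717250262552 128.54724133582022
(array([  4.8,   3.6, 125.3]), array([ 9.02901975e-05, -2.04021485e-05,  1.63461105e-04]))
```

```bash
python3 -m handwheel '-1 5 3 40 0 0 -0.008;-1 5 3 80 0 0 -0.008;-1 5 3 110 0 0 -0.008;-1 5 3 120 0 0 -0.008;-1 5 3 124 0 0 -0.008;-1 5 3 125 0 0 -0.008;-1 5 3 126 0 0 -0.008;-1 5 3 127 0 0 -0.008;-1 5 3 127 0 0 -0.008;-1 5 3 127 0 0 -0.008'; python3 -m handwheel '-1 0 0 0.5 0 0 0;-1 0 0 1 0 0 0;-1 0 0 1.5 0 0 0;-1 0 0 2 0 0 0;-1 0 0 2.5 0 0 0;-1 0 0 3 0 0 0;-1 0 0 3.5 0 0 0;-1 0 0 4 0 0 0;-1 0 0 4 0 0 0;-1 0 0 4 0 0 0'
```

```text
time: 6.25
eef_pos: [499.2, -208.1, 73.8]
tool_rot: [3.142, 0.001, 2.83]
force: [-0.2, 0.1, -0.7]
finger_gap: 0.1
gripper_force: 0.0
time: 7.25
eef_pos: [498.9, -207.9, 69.3]
tool_rot: [3.142, -0.0, 2.83]
force: [0.5, -0.9, -0.4]
finger_gap: -0.2
gripper_force: 0.1
```

```bash
python3 -m handwheel '-1 0 0 0.5 0 0 0;-1 0 0 1 0 0 0;-1 0 0 1.5 0 0 0;-1 0 0 2 0 0 0;-1 0 0 2.5 0 0 0;-1 0 0 3 0 0 0;-1 0 0 3.5 0 0 0;-1 0 0 4 0 0 0;-1 0 0 4 0 0 0;-1 0 0 4 0 0 0'
```

```text
time: 8.25
eef_pos: [498.9, -207.9, 65.8]
tool_rot: [-3.141, 0.0, 2.83]
force: [-1.6, -0.3, 8.6]
finger_gap: -0.1
gripper_force: 3.7
```

```bash
python3 -m handwheel '-1 0 0 0.5 0 0 0;-1 0 0 1 0 0 0;-1 0 0 1.5 0 0 0;-1 0 0 2 0 0 0;-1 0 0 2.5 0 0 0;-1 0 0 3 0 0 0;-1 0 0 3.5 0 0 0;-1 0 0 4 0 0 0;-1 0 0 4 0 0 0;-1 0 0 4 0 0 0'
```

```text
time: 9.25
eef_pos: [499.0, -207.9, 61.9]
tool_rot: [-3.141, 0.0, 2.83]
force: [-1.8, 0.5, 8.9]
finger_gap: 0.2
gripper_force: 4.2
```

```bash
cat > ok.py <<'E'
from station import observe
import sys
f=observe()['force'][2]; print('fz',round(f,1)); sys.exit(f>13)
E
python3 -m handwheel '-1 0 0 0.2 0 0 0;-1 0 0 0.4 0 0 0;-1 0 0 0.6 0 0 0;-1 0 0 0.8 0 0 0;-1 0 0 1.0 0 0 0;-1 0 0 1.2 0 0 0;-1 0 0 1.4 0 0 0;-1 0 0 1.4 0 0 0;-1 0 0 1.4 0 0 0;-1 0 0 1.4 0 0 0' | grep -E 'eef|force: \[' && python3 ok.py &&
python3 -m handwheel '-1 0 0 0.1 0 0 0;-1 0 0 0.2 0 0 0;-1 0 0 0.3 0 0 0;-1 0 0 0.4 0 0 0;-1 0 0 0.5 0 0 0;-1 0 0 0.5 0 0 0;-1 0 0 0.5 0 0 0;-1 0 0 0.5 0 0 0;-1 0 0 0.5 0 0 0;-1 0 0 0.5 0 0 0' | grep -E 'eef|force: \[' && python3 ok.py &&
python3 -m handwheel '-1 0 0 0.1 0 0 0;-1 0 0 0.2 0 0 0;-1 0 0 0.3 0 0 0;-1 0 0 0.4 0 0 0;-1 0 0 0.5 0 0 0;-1 0 0 0.5 0 0 0;-1 0 0 0.5 0 0 0;-1 0 0 0.5 0 0 0;-1 0 0 0.5 0 0 0;-1 0 0 0.5 0 0 0' | grep -E 'eef|force: \[' && python3 ok.py &&
python3 -m handwheel '-1 0 0 0.1 0 0 0;-1 0 0 0.2 0 0 0;-1 0 0 0.3 0 0 0;-1 0 0 0.4 0 0 0;-1 0 0 0.5 0 0 0;-1 0 0 0.5 0 0 0;-1 0 0 0.5 0 0 0;-1 0 0 0.5 0 0 0;-1 0 0 0.5 0 0 0;-1 0 0 0.5 0 0 0' | grep -E 'eef|force: \[' && python3 ok.py
```

```text
eef_pos: [498.9, -207.9, 60.6]
force: [-1.6, 0.9, 8.7]
fz 8.7False
```

```bash
sed -i 's/sys.exit(f>13)/sys.exit(int(f>13))/' ok.py
python3 -m handwheel '-1 0 0 0.1 0 0 0;-1 0 0 0.2 0 0 0;-1 0 0 0.3 0 0 0;-1 0 0 0.4 0 0 0;-1 0 0 0.5 0 0 0;-1 0 0 0.5 0 0 0;-1 0 0 0.5 0 0 0;-1 0 0 0.5 0 0 0;-1 0 0 0.5 0 0 0;-1 0 0 0.5 0 0 0' | grep -E 'eef|force: \[' && python3 ok.py &&
python3 -m handwheel '-1 0 0 0.1 0 0 0;-1 0 0 0.2 0 0 0;-1 0 0 0.3 0 0 0;-1 0 0 0.4 0 0 0;-1 0 0 0.5 0 0 0;-1 0 0 0.5 0 0 0;-1 0 0 0.5 0 0 0;-1 0 0 0.5 0 0 0;-1 0 0 0.5 0 0 0;-1 0 0 0.5 0 0 0' | grep -E 'eef|force: \[' && python3 ok.py &&
python3 -m handwheel '-1 0 0 0.1 0 0 0;-1 0 0 0.2 0 0 0;-1 0 0 0.3 0 0 0;-1 0 0 0.4 0 0 0;-1 0 0 0.5 0 0 0;-1 0 0 0.5 0 0 0;-1 0 0 0.5 0 0 0;-1 0 0 0.5 0 0 0;-1 0 0 0.5 0 0 0;-1 0 0 0.5 0 0 0' | grep -E 'eef|force: \[' && python3 ok.py &&
python3 -m handwheel '-1 0 0 0.1 0 0 0;-1 0 0 0.2 0 0 0;-1 0 0 0.3 0 0 0;-1 0 0 0.4 0 0 0;-1 0 0 0.5 0 0 0;-1 0 0 0.5 0 0 0;-1 0 0 0.5 0 0 0;-1 0 0 0.5 0 0 0;-1 0 0 0.5 0 0 0;-1 0 0 0.5 0 0 0' | grep -E 'eef|force: \[' && python3 ok.py
```

```text
eef_pos: [498.9, -208.0, 60.1]
force: [-1.1, 0.5, 8.0]
fz 8.0
eef_pos: [498.9, -207.9, 59.6]
force: [-1.7, 0.0, 9.2]
fz 9.2
eef_pos: [498.9, -208.0, 59.1]
force: [-0.8, 0.0, 8.8]
fz 8.8
eef_pos: [498.9, -208.0, 58.6]
force: [-1.7, 0.1, 9.6]
fz 9.6
```

```bash
python3 -m handwheel '-1 0 0 0.1 0 0 0;-1 0 0 0.2 0 0 0;-1 0 0 0.3 0 0 0;-1 0 0 0.4 0 0 0;-1 0 0 0.5 0 0 0;-1 0 0 0.5 0 0 0;-1 0 0 0.5 0 0 0;-1 0 0 0.5 0 0 0;-1 0 0 0.5 0 0 0;-1 0 0 0.5 0 0 0' | grep -E 'eef|force: \[' && python3 ok.py &&
python3 -m handwheel '-1 0 0 0.1 0 0 0;-1 0 0 0.2 0 0 0;-1 0 0 0.3 0 0 0;-1 0 0 0.4 0 0 0;-1 0 0 0.5 0 0 0;-1 0 0 0.5 0 0 0;-1 0 0 0.5 0 0 0;-1 0 0 0.5 0 0 0;-1 0 0 0.5 0 0 0;-1 0 0 0.5 0 0 0' | grep -E 'eef|force: \[' && python3 ok.py &&
python3 -m handwheel '-1 0 0 0.1 0 0 0;-1 0 0 0.2 0 0 0;-1 0 0 0.3 0 0 0;-1 0 0 0.4 0 0 0;-1 0 0 0.5 0 0 0;-1 0 0 0.5 0 0 0;-1 0 0 0.5 0 0 0;-1 0 0 0.5 0 0 0;-1 0 0 0.5 0 0 0;-1 0 0 0.5 0 0 0' | grep -E 'eef|force: \[' && python3 ok.py &&
python3 -m handwheel '-1 0 0 0.1 0 0 0;-1 0 0 0.2 0 0 0;-1 0 0 0.3 0 0 0;-1 0 0 0.4 0 0 0;-1 0 0 0.5 0 0 0;-1 0 0 0.5 0 0 0;-1 0 0 0.5 0 0 0;-1 0 0 0.5 0 0 0;-1 0 0 0.5 0 0 0;-1 0 0 0.5 0 0 0' | grep -E 'eef|force: \[' && python3 ok.py
```

```text
eef_pos: [498.9, -208.0, 58.3]
force: [-3.0, 0.9, 11.0]
fz 11.0
eef_pos: [498.9, -208.0, 57.9]
force: [-2.1, 0.4, 11.3]
fz 11.3
eef_pos: [498.9, -208.0, 57.6]
force: [-1.5, 0.8, 14.2]
fz 14.2
```

Past the click at 14.2 N. Release, rise and open.

```bash
python3 -m handwheel '-1 0 0 -40 0 0 0;-1 0 0 -80 0 0 0;1 0 0 -120 0 0 0;1 0 0 -140 0 0 0;1 0 0 -140 0 0 0;1 0 0 -140 0 0 0;1 0 0 -140 0 0 0;1 0 0 -140 0 0 0;1 0 0 -140 0 0 0;1 0 0 -140 0 0 0' 40; 
python3 -m handwheel '1 0 0 0 0 0 0;1 0 0 0 0 0 0;1 0 0 0 0 0 0;1 0 0 0 0 0 0;1 0 0 0 0 0 0;1 0 0 0 0 0 0;1 0 0 0 0 0 0;1 0 0 0 0 0 0;1 0 0 0 0 0 0;1 0 0 0 0 0 0'
python3 - <<'E'
from h import *
import pickle
c=camera_model("wrist");im=get_image("wrist");pickle.dump((c,im,observe()),open("w4.pkl","wb"))
cv2.imwrite("pics/w4.png",cv2.resize(im[90:330,160:400,::-1],None,fx=2.4,fy=2.4,interpolation=cv2.INTER_CUBIC))
E
```

```text
time: 18.25
eef_pos: [498.7, -207.7, 195.7]
tool_rot: [3.141, -0.001, 2.83]
force: [-0.1, -0.1, 0.1]
finger_gap: 85.5
gripper_force: 0.0
time: 19.25
eef_pos: [498.9, -207.9, 196.4]
tool_rot: [3.141, -0.0, 2.83]
force: [-0.6, -0.1, -0.3]
finger_gap: 85.8
gripper_force: 0.0
```

View pics/w4.png

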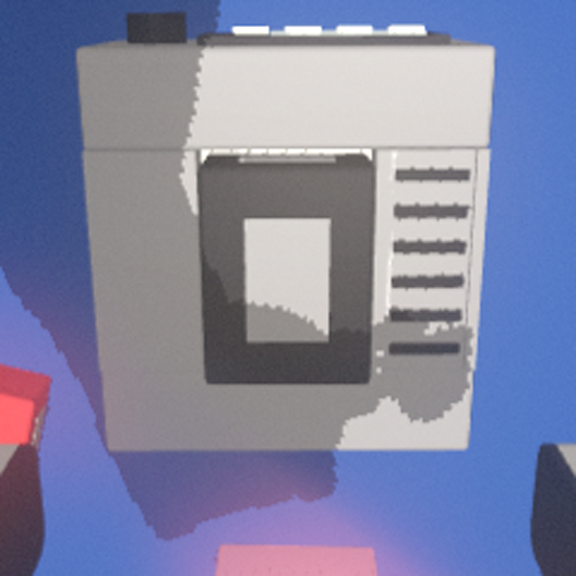

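The pack has popped up: its top face spans about crop columns 198–375 and rows 155–383, clearly larger than before.

Run:
```python
from h import *
import pickle
c,im,s=pickle.load(open("w4.pkl","rb"))
f=lambda u,v,z:ray(c,160+(u+.5)/2.4-.5,90+(v+.5)/2.4-.5,z)[:2]
P=np.array([f(u,v,86) for u,v in [(198,157),(375,157),(370,383),(206,383)]]);print(P.round(1).tolist(),P.mean(0))
d=P[2]+P[3]-P[0]-P[1];e=P[0]+P[3]-P[1]-P[2]
print("yaw",np.arctan2(d[1],d[0]),np.arctan2(e[1],e[0])+np.pi/2,np.hypot(*d)/2,np.hypot(*e)/2)
Q=np.array([f(u,v,68) for u,v in [(79,48),(494,45),(469,448),(106,450)]]);print(Q.mean(0))
for p in (P,Q): print(totool([*p.mean(0),70],np.pi-.312))
```

```text
[[454.5, -220.9], [470.7, -170.5], [541.1, -192.5], [524.7, -243.3]] [ 497.76014559 -206.81412905]
yaw -0.3056569764542196 -0.3123329734302538 73.75697114995556 53.17008259015884
[ 499.09652637 -207.33111318]
(array([  1.4,   0.7, 126.4]), array([ 7.95584441e-05, -9.92307771e-06,  2.08534399e-04]))
(array([  0. ,   0.6, 126.4]), array([ 7.95584441e-05, -9.92307771e-06,  2.08534399e-04]))
```

```bash
python3 -m handwheel '1 0 0.6 30 0 0 0;1 0 0.6 60 0 0 0;1 0 0.6 90 0 0 0;1 0 0.6 108 0 0 0;1 0 0.6 116 0 0 0;1 0 0.6 120 0 0 0;1 0 0.6 123 0 0 0;1 0 0.6 125 0 0 0;1 0 0.6 126 0 0 0;1 0 0.6 126 0 0 0' 40; 
python3 -m handwheel '-1 0 0 0 0 0 0;-1 0 0 0 0 0 0;-1 0 0 0 0 0 0;-1 0 0 0 0 0 0;-1 0 0 0 0 0 0;-1 0 0 0 0 0 0;-1 0 0 0 0 0 0;-1 0 0 0 0 0 0;-1 0 0 0 0 0 0;-1 0 0 0 0 0 0' 40
```

```text
time: 20.3
eef_pos: [499.4, -207.5, 70.8]
tool_rot: [3.142, 0.001, 2.83]
force: [0.2, -0.4, -0.0]
finger_gap: 85.2
gripper_force: 0.0
time: 21.3
eef_pos: [499.2, -207.5, 70.4]
tool_rot: [-3.142, 0.0, 2.83]
force: [-0.4, -0.2, 4.3]
finger_gap: 53.3
gripper_force: 47.6
```

```bash
python3 -m handwheel '-1 0 0 -4 0 0 0;-1 0 0 -9 0 0 0;-1 0 0 -15 0 0 0;-1 0 0 -22 0 0 0;-1 0 0 -30 0 0 0;-1 0 0 -45 0 0 0;-1 0 0 -60 0 0 0;-1 0 0 -75 0 0 0;-1 0 0 -80 0 0 0;-1 0 0 -80 0 0 0'; python3 -c "
from h import *
print(totool([509.2,173.7,150],np.pi+.012))"
```

```text
time: 22.3
eef_pos: [499.6, -207.5, 151.2]
tool_rot: [3.142, 0.002, 2.83]
force: [0.7, 0.1, -2.0]
finger_gap: 52.7
gripper_force: 47.0
(array([107.8, 365.8,   1.1]), array([-2.03510670e-04,  1.78299425e-03, -3.23959111e-01]))
```

```bash
python3 -m handwheel '-1 6 20 0 0 0 -0.02;-1 18 60 0 0 0 -0.06;-1 30 102 0 0 0 -0.1;-1 44 148 0 0 0 -0.14;-1 57 194 0 0 0 -0.18;-1 71 240 0 0 0 -0.22;-1 84 284 0 0 0 -0.26;-1 95 322 0 0 0 -0.29;-1 104 352 0 0 0 -0.315;-1 108 366 0 0 0 -0.324';python3 -c "
from h import *
print(totool([509.2,173.7,90],np.pi+.012))"
```

```text
time: 23.3
eef_pos: [507.7, 178.6, 149.9]
tool_rot: [3.139, -0.001, -3.124]
force: [-0.2, 0.3, -2.0]
finger_gap: 52.7
gripper_force: 47.0
(array([-1.4, -5.1, 59.9]), array([ 0.00266081, -0.00059677,  0.005934  ]))
```

```bash
python3 -m handwheel '-1 0 0 20 0 0 0;-1 0 0 40 0 0 0;-1 0 0 55 0 0 0;-1 0 0 60 0 0 0;-1 0 0 60 0 0 0;-1 0 0 60 0 0 0;-1 0 0 60 0 0 0;-1 0 0 60 0 0 0;-1 0 0 60 0 0 0;-1 0 0 60 0 0 0';python3 - <<'E'
from h import *
import pickle
print(totool([509.2,173.7,26],np.pi+.012))
c=camera_model("wrist");im=get_image("wrist");pickle.dump((c,im,observe()),open("w5.pkl","wb"))
cv2.imwrite("pics/w5.png",cv2.resize(im[100:400,140:420,::-1],None,fx=2,fy=2,interpolation=cv2.INTER_CUBIC))
E
```

```text
time: 24.3
eef_pos: [508.7, 174.2, 90.7]
tool_rot: [3.141, 0.0, -3.129]
force: [-0.4, -1.5, -3.0]
finger_gap: 52.6
gripper_force: 46.9
(array([-0.5, -0.6, 64.7]), array([0.00026273, 0.00045462, 0.00023208]))
```

View pics/w5.png

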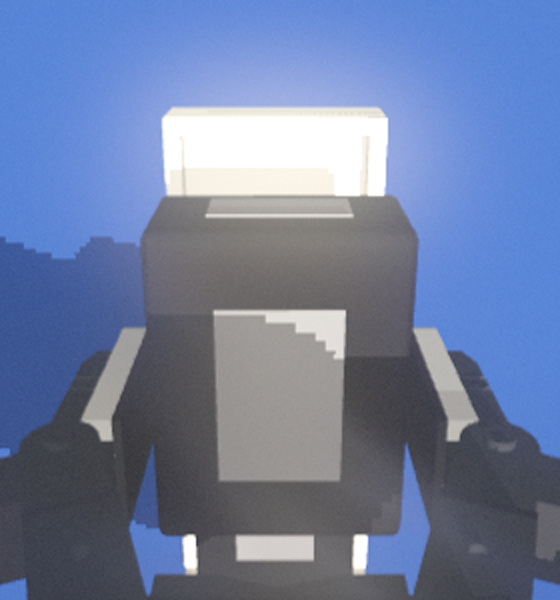

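The pack hangs square in the gripper (top-face corners about (143,235), (417,235), (400,533), (160,533) in the crop), with the pocket's end wall just above it at columns 164–387, row 118.

Run:
```python
from h import *
import pickle
c,im,s=pickle.load(open("w5.pkl","rb"));print(s['eef_pos'])
f=lambda u,v,z:ray(c,140+(u+.5)/2-.5,100+(v+.5)/2-.5,z)[:2]
for zt in(104.5,106.3):
    P=np.array([f(u,v,zt) for u,v in [(143,235),(417,235),(400,533),(160,533)]]);print(P.round(1).tolist(),P.mean(0).round(1))
P=np.array([f(u,v,78) for u,v in [(163,197),(400,197)]]);print("front bottom",P.round(1).tolist())
Q=np.array([f(u,v,20) for u,v in [(164,118),(387,118),(164,190),(386,190)]]);print("walls",Q.round(1).tolist())
# numeric edges of walls and pack sides
g=im.astype(int)
for v in (170,185): print(v,[int(u) for u in np.where(np.abs(np.diff(g[v,200:350,0]-g[v,200:350,2]))>25)[0]+200])
for v in (225,240): print(v,[int(u) for u in np.where(np.abs(np.diff(g[v,180:380,2]))>40)[0]+180])
```

```text
[508.67318364 174.18976986  90.59385781]
[[474.6, 148.2], [474.0, 201.3], [545.0, 202.6], [545.5, 148.7]] [509.8 175.2]
[[474.0, 148.6], [473.4, 200.9], [543.3, 202.2], [543.9, 149.0]] [508.7 175.2]
front bottom [[474.7, 148.0], [474.1, 202.3]]
walls [[466.8, 139.6], [466.0, 207.3], [489.5, 138.7], [488.7, 208.3]]
170 [220, 221, 333]
185 [221, 332]
225 [348]
240 [347]
```

```bash
python3 -m handwheel '-1 0.7 -1.7 15 0 0 0;-1 0.7 -1.7 30 0 0 0;-1 0.7 -1.7 42 0 0 0;-1 0.7 -1.7 50 0 0 0;-1 0.7 -1.7 53 0 0 0;-1 0.7 -1.7 54 0 0 0;-1 0.7 -1.7 54 0 0 0;-1 0.7 -1.7 54 0 0 0;-1 0.7 -1.7 54 0 0 0;-1 0.7 -1.7 54 0 0 0';python3 -m handwheel '-1 0 0 0.5 0 0 0;-1 0 0 1 0 0 0;-1 0 0 1.5 0 0 0;-1 0 0 2 0 0 0;-1 0 0 2.5 0 0 0;-1 0 0 3 0 0 0;-1 0 0 3 0 0 0;-1 0 0 3 0 0 0;-1 0 0 3 0 0 0;-1 0 0 3 0 0 0';python3 - <<'E'
from h import *
import pickle
c=camera_model("wrist");im=get_image("wrist");pickle.dump((c,im,observe()),open("w6.pkl","wb"))
cv2.imwrite("pics/w6.png",cv2.resize(im[140:400,140:420,::-1],None,fx=2.2,fy=2.2,interpolation=cv2.INTER_CUBIC))
E
```

```text
time: 25.35
eef_pos: [508.1, 172.5, 36.7]
tool_rot: [3.141, 0.001, -3.129]
force: [-0.1, 0.6, -2.5]
finger_gap: 52.8
gripper_force: 46.9
time: 26.35
eef_pos: [507.9, 172.5, 33.4]
tool_rot: [3.141, 0.0, -3.129]
force: [0.2, 0.9, -1.8]
finger_gap: 53.0
gripper_force: 46.9
```

View pics/w6.png

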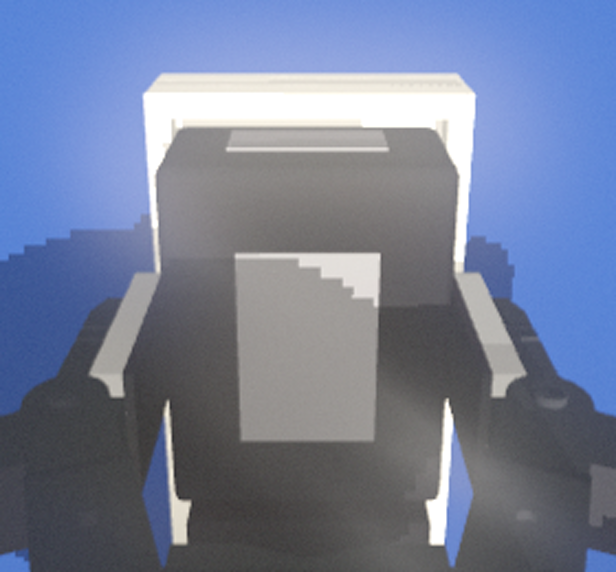

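Run:
```python
from h import *
import pickle
c,im,s=pickle.load(open("w6.pkl","rb"))
f=lambda u,v,z:ray(c,140+(u+.5)/2.2-.5,140+(v+.5)/2.2-.5,z)[:2].round(1)
for n,a in dict(outL=(144,95,20),outR=(475,95,20),inEdgeMid=(300,120,20),pbotL=(178,128,20.5),pbotR=(437,128,20.5),ptopL=(158,175,48),ptopR=(458,175,48),ptopL2=(158,175,46.5),ptopR2=(458,175,46.5),backL=(177,499,46.5),backR=(440,499,46.5)).items(): print(n,f(*a))
```

```text
outL [467.  139.1]
outR [466.2 207.5]
inEdgeMid [471.9 171.4]
pbotL [473.8 145.9]
pbotR [473.2 200. ]
ptopL [474.4 146.7]
ptopR [473.8 199.3]
ptopL2 [474.9 146.4]
ptopR2 [474.3 199.6]
backL [545.6 147. ]
backR [545. 201.]
```

The pack hangs just above the pocket, centred: its front lower edge lies about 2 mm inside the end wall and it is even between the side walls. Lowering.

```bash
sed 's/f>13/f>4/' ok.py > ok2.py
python3 -m handwheel '-1 0 0 0.7 0 0 0;-1 0 0 1.4 0 0 0;-1 0 0 2.1 0 0 0;-1 0 0 2.8 0 0 0;-1 0 0 3.5 0 0 0;-1 0 0 4.2 0 0 0;-1 0 0 5 0 0 0;-1 0 0 5 0 0 0;-1 0 0 5 0 0 0;-1 0 0 5 0 0 0' | grep -E 'eef|force: \[' && python3 ok2.py && 
python3 -m handwheel '-1 0 0 0.4 0 0 0;-1 0 0 0.8 0 0 0;-1 0 0 1.2 0 0 0;-1 0 0 1.6 0 0 0;-1 0 0 2 0 0 0;-1 0 0 2 0 0 0;-1 0 0 2 0 0 0;-1 0 0 2 0 0 0;-1 0 0 2 0 0 0;-1 0 0 2 0 0 0' | grep -E 'eef|force: \[' && python3 ok2.py && 
python3 -m handwheel '-1 0 0 0.2 0 0 0;-1 0 0 0.4 0 0 0;-1 0 0 0.6 0 0 0;-1 0 0 0.8 0 0 0;-1 0 0 1 0 0 0;-1 0 0 1 0 0 0;-1 0 0 1 0 0 0;-1 0 0 1 0 0 0;-1 0 0 1 0 0 0;-1 0 0 1 0 0 0' | grep -E 'eef|force: \[' && python3 ok2.py
```

```text
eef_pos: [507.9, 172.4, 28.4]
force: [0.1, 0.0, -2.1]
fz -2.1
eef_pos: [507.9, 172.4, 26.4]
force: [-0.1, -0.3, -1.6]
fz -1.6
eef_pos: [507.9, 172.5, 25.4]
force: [-0.1, 0.5, -3.1]
fz -3.1
```

```bash
python3 -m handwheel '-1 0 0 0.2 0 0 0;-1 0 0 0.4 0 0 0;-1 0 0 0.6 0 0 0;-1 0 0 0.8 0 0 0;-1 0 0 1 0 0 0;-1 0 0 1 0 0 0;-1 0 0 1 0 0 0;-1 0 0 1 0 0 0;-1 0 0 1 0 0 0;-1 0 0 1 0 0 0' | grep -E 'eef|force: \[' && python3 ok2.py && 
python3 -m handwheel '-1 0 0 0.2 0 0 0;-1 0 0 0.4 0 0 0;-1 0 0 0.6 0 0 0;-1 0 0 0.8 0 0 0;-1 0 0 0.8 0 0 0;-1 0 0 0.8 0 0 0;-1 0 0 0.8 0 0 0;-1 0 0 0.8 0 0 0;-1 0 0 0.8 0 0 0;-1 0 0 0.8 0 0 0' | grep -E 'eef|force: \[' && python3 ok2.py
```

```text
eef_pos: [507.9, 172.5, 25.0]
force: [-1.2, -1.3, 5.4]
fz 5.4
```

Floor contact at 5.4 N. Let go and rise.

```bash
python3 -m handwheel '0.2 0 0 0 0 0 0;1 0 0 0 0 0 0;1 0 0 0 0 0 0;1 0 0 0 0 0 0;1 0 0 0 0 0 0;1 0 0 0 0 0 0;1 0 0 -5 0 0 0;1 0 0 -20 0 0 0;1 0 0 -60 0 0 0;1 0 0 -90 0 0 0'; 
python3 -m handwheel '1 0 0 -25 0 0 0;1 0 0 -40 0 0 0;1 0 0 -40 0 0 0;1 0 0 -40 0 0 0;-1 0 0 -40 0 0 0;-1 0 0 -40 0 0 0;-1 0 0 -40 0 0 0;-1 0 0 -40 0 0 0;-1 0 0 -40 0 0 0;-1 0 0 -40 0 0 0'
python3 - <<'E'
from h import *
import pickle
print(observe()['q'].round(2));
for y in(4.40,1.259): print(totool([499.1,-207.3,150],y))
c=camera_model("wrist");im=get_image("wrist")
cv2.imwrite("pics/w7.png",cv2.resize(im[60:360,150:410,::-1],None,fx=1.9,fy=1.9,interpolation=cv2.INTER_CUBIC))
f=lambda u,v,z:ray(c,150+(u+.5)/1.9-.5,60+(v+.5)/1.9-.5,z)[:2].round(1);pickle.dump((c,im),open("w7.pkl","wb"))
E
```

```text
time: 31.4
eef_pos: [507.9, 172.5, 116.0]
tool_rot: [3.141, 0.0, -3.129]
force: [0.9, 0.8, 0.1]
finger_gap: 85.4
gripper_force: 0.0
time: 32.4
eef_pos: [507.9, 172.5, 154.3]
tool_rot: [3.142, -0.0, -3.129]
force: [0.4, -0.4, 0.2]
finger_gap: -0.1
gripper_force: 0.0
[-0.23  0.7  -0.3   1.9   0.35  0.59  0.82]
(array([  13.4, -379.7,    4.3]), array([ 1.30653000e-04, -8.64160930e-05, -1.24610451e+00]))
(array([  13.4, -379.7,    4.3]), array([-9.43987750e-05, -1.42814020e-04,  1.89489548e+00]))
```

View pics/w7.png

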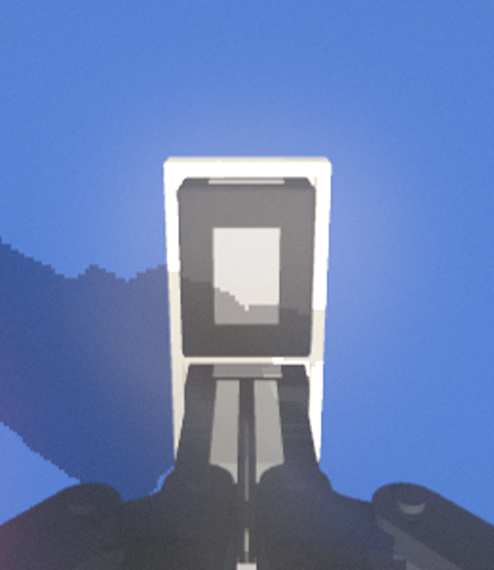

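The pack is seated squarely between the pocket walls (crop 180–317, 178–357). Now the plate, with the gripper turned so its knuckles lie along the bay's long side.

```bash
python3 -m handwheel '-1 13.4 -380 0 0 0 1.895;-1 13.4 -380 0 0 0 1.895;-1 13.4 -380 0 0 0 1.895;-1 13.4 -380 0 0 0 1.895;-1 13.4 -380 0 0 0 1.895;-1 13.4 -380 0 0 0 1.895;-1 13.4 -380 0 0 0 1.895;-1 13.4 -380 0 0 0 1.895;-1 13.4 -380 0 0 0 1.895;-1 13.4 -380 0 0 0 1.895'
python3 - <<'E'
from h import *
print(observe()['q'].round(2),totool([499.1,-207.3,150],1.259))
E
```

```text
time: 33.45
eef_pos: [498.9, -209.4, 154.4]
tool_rot: [3.141, 0.0, 1.644]
force: [0.4, 0.9, -0.1]
finger_gap: 0.1
gripper_force: 0.0
[ 0.3   0.69  0.03  1.9  -0.03  0.55  0.42] (array([2.1, 0.4, 4.4]), array([4.20750737e-04, 3.14498986e-04, 3.85455494e-01]))
```

```bash
python3 -m handwheel '-1 0 0 0 0 0 0.15;-1 0 0 10 0 0 0.3;-1 0 0 30 0 0 0.385;-1 0 0 50 0 0 0.385;-1 0 0 60 0 0 0.385;-1 0 0 60 0 0 0.385;-1 0 0 60 0 0 0.385;-1 0 0 60 0 0 0.385;-1 0 0 60 0 0 0.385;-1 0 0 60 0 0 0.385'
python3 - <<'E'
from h import *
print(totool([499.1,-207.3,64],1.259))
c=camera_model("wrist");im=get_image("wrist")
cv2.imwrite("pics/w8.png",im[40:420,:,::-1])
E
```

```text
time: 34.45
eef_pos: [499.5, -207.9, 94.9]
tool_rot: [3.141, -0.0, 1.269]
force: [0.5, 0.8, -0.2]
finger_gap: -0.1
gripper_force: 0.0
(array([ 0.4, -0.6, 30.9]), array([ 1.06436931e-03, -5.85404679e-05,  9.77435038e-03]))
```

View pics/w8.png

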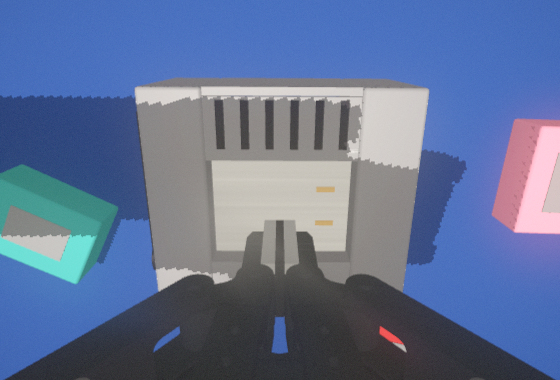

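The plate is up and bare, at columns 212–350 and rows 160–250, and the shut fingers are centred over the bay.

```bash
python3 -m handwheel '-1 0 0 10 0 0 0.01;-1 0 0 20 0 0 0.01;-1 0 0 28 0 0 0.01;-1 0 0 32 0 0 0.01;-1 0 0 34 0 0 0.01;-1 0 0 35 0 0 0.01;-1 0 0 36 0 0 0.01;-1 0 0 37 0 0 0.01;-1 0 0 38 0 0 0.01;-1 0 0 38 0 0 0.01' | grep -E 'eef|force: \[' && python3 ok.py && 
python3 -m handwheel '-1 0 0 1 0 0 0;-1 0 0 2 0 0 0;-1 0 0 3 0 0 0;-1 0 0 4 0 0 0;-1 0 0 5 0 0 0;-1 0 0 6 0 0 0;-1 0 0 7 0 0 0;-1 0 0 8 0 0 0;-1 0 0 9 0 0 0;-1 0 0 9 0 0 0' | grep -E 'eef|force: \[' && python3 ok.py && 
python3 -m handwheel '-1 0 0 1 0 0 0;-1 0 0 2 0 0 0;-1 0 0 3 0 0 0;-1 0 0 4 0 0 0;-1 0 0 5 0 0 0;-1 0 0 6 0 0 0;-1 0 0 7 0 0 0;-1 0 0 8 0 0 0;-1 0 0 8 0 0 0;-1 0 0 8 0 0 0' | grep -E 'eef|force: \[' && python3 ok.py
```

```text
eef_pos: [499.3, -207.8, 57.0]
force: [-0.6, 0.2, 6.2]
fz 6.2
eef_pos: [499.4, -207.8, 48.2]
force: [-1.6, 0.6, 8.2]
fz 8.2
eef_pos: [499.4, -207.8, 40.5]
force: [-2.1, 1.0, 8.8]
fz 8.8
```

```bash
python3 -m handwheel '-1 0 0 0.7 0 0 0;-1 0 0 1.4 0 0 0;-1 0 0 2.1 0 0 0;-1 0 0 2.8 0 0 0;-1 0 0 3.5 0 0 0;-1 0 0 4.2 0 0 0;-1 0 0 5 0 0 0;-1 0 0 5 0 0 0;-1 0 0 5 0 0 0;-1 0 0 5 0 0 0' | grep -E 'eef|force: \[' && python3 ok.py && 
python3 -m handwheel '-1 0 0 0.4 0 0 0;-1 0 0 0.8 0 0 0;-1 0 0 1.2 0 0 0;-1 0 0 1.6 0 0 0;-1 0 0 2 0 0 0;-1 0 0 2.4 0 0 0;-1 0 0 2.8 0 0 0;-1 0 0 3 0 0 0;-1 0 0 3 0 0 0;-1 0 0 3 0 0 0' | grep -E 'eef|force: \[' && python3 ok.py && 
python3 -m handwheel '-1 0 0 0.1 0 0 0;-1 0 0 0.2 0 0 0;-1 0 0 0.3 0 0 0;-1 0 0 0.4 0 0 0;-1 0 0 0.5 0 0 0;-1 0 0 0.6 0 0 0;-1 0 0 0.6 0 0 0;-1 0 0 0.6 0 0 0;-1 0 0 0.6 0 0 0;-1 0 0 0.6 0 0 0' | grep -E 'eef|force: \[' && python3 ok.py && 
python3 -m handwheel '-1 0 0 0.1 0 0 0;-1 0 0 0.2 0 0 0;-1 0 0 0.3 0 0 0;-1 0 0 0.4 0 0 0;-1 0 0 0.5 0 0 0;-1 0 0 0.6 0 0 0;-1 0 0 0.6 0 0 0;-1 0 0 0.6 0 0 0;-1 0 0 0.6 0 0 0;-1 0 0 0.6 0 0 0' | grep -E 'eef|force: \[' && python3 ok.py
```

```text
eef_pos: [499.4, -207.8, 35.6]
force: [-2.1, 0.8, 8.7]
fz 8.7
eef_pos: [499.3, -207.8, 32.7]
force: [-1.9, 0.7, 11.1]
fz 11.1
eef_pos: [499.4, -207.8, 32.1]
force: [-2.2, 0.4, 10.6]
fz 10.6
eef_pos: [499.4, -207.8, 31.5]
force: [-1.0, 0.6, 10.8]
fz 10.8
```

```bash
python3 -m handwheel '-1 0 0 0.1 0 0 0;-1 0 0 0.2 0 0 0;-1 0 0 0.3 0 0 0;-1 0 0 0.4 0 0 0;-1 0 0 0.5 0 0 0;-1 0 0 0.5 0 0 0;-1 0 0 0.5 0 0 0;-1 0 0 0.5 0 0 0;-1 0 0 0.5 0 0 0;-1 0 0 0.5 0 0 0' | grep -E 'eef|force: \[' && python3 ok.py && 
python3 -m handwheel '-1 0 0 0.1 0 0 0;-1 0 0 0.2 0 0 0;-1 0 0 0.3 0 0 0;-1 0 0 0.4 0 0 0;-1 0 0 0.5 0 0 0;-1 0 0 0.5 0 0 0;-1 0 0 0.5 0 0 0;-1 0 0 0.5 0 0 0;-1 0 0 0.5 0 0 0;-1 0 0 0.5 0 0 0' | grep -E 'eef|force: \[' && python3 ok.py && 
python3 -m handwheel '-1 0 0 0.1 0 0 0;-1 0 0 0.2 0 0 0;-1 0 0 0.3 0 0 0;-1 0 0 0.4 0 0 0;-1 0 0 0.5 0 0 0;-1 0 0 0.5 0 0 0;-1 0 0 0.5 0 0 0;-1 0 0 0.5 0 0 0;-1 0 0 0.5 0 0 0;-1 0 0 0.5 0 0 0' | grep -E 'eef|force: \[' && python3 ok.py && 
python3 -m handwheel '-1 0 0 0.1 0 0 0;-1 0 0 0.2 0 0 0;-1 0 0 0.3 0 0 0;-1 0 0 0.4 0 0 0;-1 0 0 0.5 0 0 0;-1 0 0 0.5 0 0 0;-1 0 0 0.5 0 0 0;-1 0 0 0.5 0 0 0;-1 0 0 0.5 0 0 0;-1 0 0 0.5 0 0 0' | grep -E 'eef|force: \[' && python3 ok.py
```

```text
eef_pos: [499.4, -207.8, 31.0]
force: [-2.3, 1.1, 11.1]
fz 11.1
eef_pos: [499.4, -207.8, 30.5]
force: [-1.9, 0.6, 11.5]
fz 11.5
eef_pos: [499.4, -207.8, 30.2]
force: [-1.7, 2.0, 13.5]
fz 13.5
```

```bash
python3 -m handwheel '-1 0 0 0.1 0 0 0;-1 0 0 0.2 0 0 0;-1 0 0 0.3 0 0 0;-1 0 0 0.3 0 0 0;-1 0 0 0.3 0 0 0;-1 0 0 0.3 0 0 0;-1 0 0 0.3 0 0 0;-1 0 0 0.3 0 0 0;-1 0 0 0.3 0 0 0;-1 0 0 0.3 0 0 0' | grep -E 'eef|force: \['
```

```text
eef_pos: [499.3, -207.8, 29.9]
force: [-2.1, 0.8, 13.0]
```

```bash
python3 -m handwheel '-1 0 0 0.1 0 0 0;-1 0 0 0.2 0 0 0;-1 0 0 0.3 0 0 0;-1 0 0 0.4 0 0 0;-1 0 0 0.4 0 0 0;-1 0 0 0.4 0 0 0;-1 0 0 0.4 0 0 0;-1 0 0 0.4 0 0 0;-1 0 0 0.4 0 0 0;-1 0 0 0.4 0 0 0' | grep -E 'eef|force: \['
```

```text
eef_pos: [499.4, -207.8, 29.7]
force: [-3.0, 1.2, 14.8]
```

```bash
python3 -m handwheel '-1 0 0 -15 0 0 0;-1 0 0 -35 0 0 0;-1 0 0 -60 0 0 0;-1 0 0 -90 0 0 0;-1 0 0 -110 0 0 0;-1 0 0 -110 0 0 0;-1 0 0 -110 0 0 0;-1 0 0 -110 0 0 0;-1 0 0 -110 0 0 0;-1 0 0 -110 0 0 0' | grep -E 'time|eef|force: \['
python3 -m handwheel '-1 0 0 0 0 0 0;-1 0 0 0 0 0 0;-1 0 0 0 0 0 0;-1 0 0 0 0 0 0;-1 0 0 0 0 0 0;-1 0 0 0 0 0 0;-1 0 0 0 0 0 0;-1 0 0 0 0 0 0;-1 0 0 0 0 0 0;-1 0 0 0 0 0 0' | grep -E 'time|eef|force: \['
python3 - <<'E'
from h import *
c=camera_model("wrist");im=get_image("wrist");im2=get_image("side")
a=cv2.resize(im[60:300,150:410,::-1],None,fx=1.5,fy=1.5);b=cv2.resize(im2[155:335,190:360,::-1],None,fx=2,fy=2)
cv2.imwrite("pics/w9.png",np.hstack([a,b]))
E
```

```text
time: 47.5
eef_pos: [498.6, -207.5, 137.1]
force: [0.2, -0.1, -0.6]
time: 48.5
eef_pos: [499.1, -207.7, 137.9]
force: [0.2, -0.5, -0.1]
```

View pics/w9.png

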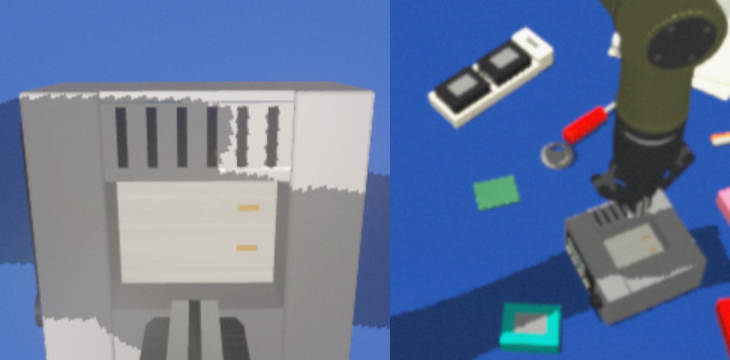

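The plate lies well below the rim (plate about 160 px wide against 185 px at the rim, a ratio of 0.86, which is the locked depth), and the pack stands in the charger beside the spare. I'll check that the plate stays put, then hand in.

```bash
python3 -m handwheel '-1 0 0 0 0 0 0;-1 0 0 0 0 0 0;-1 0 0 0 0 0 0;-1 0 0 0 0 0 0;-1 0 0 0 0 0 0;-1 0 0 0 0 0 0;-1 0 0 0 0 0 0;-1 0 0 0 0 0 0;-1 0 0 0 0 0 0;-1 0 0 0 0 0 0' | grep -E 'time|force: \['
python3 - <<'E'
from h import *
im=get_image("wrist");a=cv2.resize(im[60:300,150:410,::-1],None,fx=1.5,fy=1.5)
b=cv2.imread("pics/w9.png")[:,:390]
d=cv2.absdiff(a,b).mean(2);m=d[182:284,110:285].mean();print(m,d.mean())
if m<6: print(job_done())
E
```

```text
time: 49.6
force: [0.1, 0.3, 0.0]
0.6863492063492063 0.9684283000949666
the job is handed in; nothing more can be done
None
```

The job is handed in at about 50 s, with no verdict returned yet: the pack stands in the charger's free slot, the empty bay plate is locked down and stays down, and the highest push reading was 14.8 N against the 25 N limit.

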